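# Draw the module board forward in its jig lane

## Robot

A 6-joint arm with a two-finger parallel gripper is mounted at the origin on the work surface. World frame = base frame: x ahead of the robot, y to its left, z up, the work surface at z = 0. Lengths are in m, angles in rad, forces in N, time in s.
With the tool pointing down it reaches from about 0.275 to 0.85 m from the base axis. Payload 19 kg.
Tool frame: the origin (TCP) lies on the centre line of the jaws, within the pads' length; the fingertips stand 14 mm ahead of it and the grasp point (between the pads) lies 5 mm behind it; y points along the fingers, z is the direction in which the jaws open and shut, and the axes are right-handed (so a half turn about y gives the same grasp; the last joint's range is limited). The gripper opens to 85 mm and grips with 20 to 120 N. Pads are 22 mm wide; open, the fingers measure 114 mm over their backs; the gripper's body (76 mm by 85 mm) begins 54 mm behind the grasp point. The pads swing forward as they close: fully open they stand 13 mm farther back than shut.
Start: joints at [-1.328, 0.15, 1.437, -0, 1.554, -0.134], TCP at [0.212, -0.535, 0.245] pointing down, gripper open.
Joint ranges: [-2.8, 2.8], [-0.68, 2.1], [0.12, 2.68], [-1.39, 4.53], [0.16, 2.79], [-2.81, 2.81]. Speed limits (rad/s): [1.89, 1.89, 2.22, 3.01, 3.01, 3.01].

## Interface

Orientations are given as a rotation vector (axis times angle).
In Python, from cell import manip gives the robot as it stands. The module is installed in compiled form; this text tells all that it offers.
- The arm moves only by the tool carry_out, never from a script. Its argument "motion" is a list of rows, each a list of 3 entries, a list of its own where there are three numbers: the turn, a rotation vector about the tool's x, y, z scaled (see below), then the shift along the tool's x, y, z scaled (see below), then the opening, from 0 (shut) to 1 (fully open). In form: [[[rx, ry, rz], [dx, dy, dz], hand], ...]. A call has 1 to 10 rows; each row is the pose to reach, as a shift and turn from the pose measured when the call began, along the tool's axes at that moment; what a row does not reach only later rows make up. The controller multiplies each number of a shift by 120 mm and each number of a turn by 45 degrees. A row lasts 1/10 s, in which the tool goes at most 50 mm and 8.59 degrees, less where a joint would pass 70% of its speed; a pose out of reach is approached as far as the arm can. A call with a number of a shift or a turn outside -1 to 1 is refused whole. A call with a gripper value outside its range is refused whole. The fingers move at their own pace and stop on an object; the grip force is fixed at half the most. Time passes only in rows, so rows that repeat a pose let the fingers close. It gives the time, the measured TCP pose, the force and the opening at its end, in the units of the state.
- manip.state(): the state, without advancing time (a new reading comes with each control period).
- manip.grab_frame(name): name is "side" or "top"; returns the picture (480x640x3 uint8, blue, green, red); there is no depth.
- manip.get_calibration(name): a dict with "mtx" (3x3 intrinsics, pixels), "k1" (the pictures are not rectified: a ray, as slopes to the right and down, at radius r is drawn at 1 + k1 r^2 times it, then the intrinsics apply), "world_to_cam" (4x4, takes a point from world to camera coordinates). Camera axes: x right, y down, z forward; pixel columns grow to the right and rows downward; lengths in m; the calibration is good to about 2 mm. A picture is of the moment at which its call begins. get_calibration takes no time and is no camera call.
- manip.job_done(): hands the job in, once; it reports no verdict.
Trained networks look in the newest picture that a camera, given by its name, has taken for a name from the list of things; names that differ only in an ending like _2 or _b are one class to them, and where a whole thing is asked for, a point or a joint stands for the part that bears it (a point fixed in the world has none). Each returns a list of dicts, best first, with "conf" (0 to 1); they miss things now and then, are a little off and sometimes report something else, mostly with a low value. They report only what shows in the picture. A call takes as long as a camera call. They do not tell look-alikes from the thing itself.
- manip.masks_of(camera, query): "pixels" (480x640 bool, what is visible of it) and "rect" ([left, top, right, bottom] in pixels, round what is visible of it).
The state is a dict: "time": time; "joint_pos": joint angles; "joint_velocities": joint speeds; "tau": joint torques, N m; "tcp_pos": TCP position; "tool_rot": TCP orientation; "contact_force": force on the tool from outside, world axes, zero at the start; "moment": the same for the moment, N m; "finger_gap": finger opening in m.
Only numpy, scipy, OpenCV 4.12 (cv2) and the standard library are available. Lean on these libraries where they do the work, as an engineer would, in place of code of your own. Each camera call takes 0.05 s, during which the arm holds its last target. There are 200 camera calls.

## Task

On the repair bench, two green circuit boards lie flat in the two lanes of a board jig. Draw the one that carries the single square black module along its own lane, towards the robot, until its near edge is up against the stop bar at the robot's end; the boards are too wide to grip, so press down on its bare near half and pull. Keep it flat in its lane, never lifting it out, and leave the other board where it is.

Things in the scene. Friction and masses are not known exactly. Their poses are not given: they have to be found in the camera images.
- jig: Fixed aluminium jig; grey ribs (tops 16 mm up) bound two lanes. Origin: bench level, midway along the lanes, on the middle rib. x runs along the lanes away from the robot, y left, z up. Lanes: smooth floor 8 mm up, 104 mm wide, centre lines y = +56 and -56 mm, from x = -115 (face of the stop bar, robot's end) to +115 mm (face of the far rib). Loose small parts lie on the ledge beyond and beside it.
- module_board_centre (a point): Board to draw: green, loose, 120 (x) x 96 (y) x 5 mm, 0.15 kg, in either lane, 2 to 10 mm short of the far rib. Point: its centre, half-way through the thickness (top is 2.5 mm above). Axes as the jig's within 2 degrees. One square black module 40 x 40 x 4 mm stands at x = +33 mm; the near half, x = -60 to 0, is nearly flat: press there. At the stop bar this point is at jig x = -55 mm.
- capacitor_board_centre (a point): The other board, to be left alone: same size and green, in the other lane, with a row of three round silver-topped capacitors, 20 mm across and 4 mm tall, across its far half instead of the square module. Point: its centre, half-way through its 5 mm thickness; axes as the jig's.
Things that resemble listed ones, but are neither listed nor needed, are in the scene too. Leave any red or white look-alike of the part that bears module_board_centre alone. Leave any yellow look-alike of the part that bears capacitor_board_centre alone.

How it is judged:
At the end, for the whole second after the job is handed in: The board with the square module lies at rest and flat (within 6 degrees) on the floor of the lane it started in, its near edge within 12 mm of the stop bar and in line with the lane within 10 degrees; the other board is within 15 mm of where it was (x of module_board_centre in the frame of jig between -0.062 and -0.043 m and ((y of module_board_centre in the frame of jig between 0.045 and 0.067 m and y of capacitor_board_centre in the frame of jig below -0.03 m) or (y of module_board_centre in the frame of jig between -0.067 and -0.045 m and y of capacitor_board_centre in the frame of jig above 0.03 m)) and z of module_board_centre in the frame of jig below 0.015 m and angle between module_board_centre's own z axis and vertical below 0.1 rad and angle between the x axis of module_board_centre and the x axis of jig, either way round below 0.17 rad and linear speed of module_board below 0.01 m/s and distance of capacitor_board_centre from where it was at the start of the episode below 0.015 m); the robot touches nothing.
It fails at once if the module board is lifted out of its lane (its centre more than 20 mm above where it rests) (z of module_board_centre in the frame of jig above 0.031 m).
It fails at once if the other board is moved more than 15 mm (distance of capacitor_board_centre from where it was at the start of the episode above 0.015 m).
It also fails if it takes over 32 s, if anything falls off the work surface, if the arm or the gripper's body presses on something with over 40 N, if the wrist force passes 120 N, or if a joint passes its speed limit or range.

## Working session

There is one attempt and no reset: what is moved stays moved. The work goes in short steps, Python scripts to look and compute and a tool call to move; the robot and the scene stay as the last step left them, time stands still between calls to the robot, and variables do not carry over. Pictures are saved under pics/ and viewed, about 8 in all and at most 12, crops included, and the job is handed in when it is done.

Besides the shell and the picture viewer there is one more tool, called in YAML: its name, and indented under it one key for each argument. carry_out: Moves the arm, as the interface text tells. Its arguments: {"type":"object","properties":{"motion":{"type":"array"}},"required":["motion"]}

```bash
mkdir -p pics; cat > h.py <<'E'
import numpy as np, cv2
from cell import manip
from scipy.spatial.transform import Rotation as R
def ray2z(cam,px,z):
    c=manip.get_calibration(cam);K=np.array(c["mtx"]);T=np.array(c["world_to_cam"])
    px=np.atleast_2d(np.array(px,float)); out=[]
    d=np.array([float(c["k1"]),0,0,0])
    u=cv2.undistortPoints(px.reshape(-1,1,2),K,d).reshape(-1,2)
    o=-T[:3,:3].T@T[:3,3]
    for a in u:
        v=T[:3,:3].T@np.array([a[0],a[1],1]); out.append(o+v*(z-o[2])/v[2])
    return np.array(out)
def proj(cam,P):
    c=manip.get_calibration(cam);T=np.array(c["world_to_cam"])
    return cv2.projectPoints(np.array(P,float).reshape(-1,1,3),cv2.Rodrigues(T[:3,:3])[0],T[:3,3],np.array(c["mtx"]),np.array([float(c["k1"]),0,0,0]))[0].reshape(-1,2)
E
python3 - <<'E'
from h import *
for c in("top","side"):
    im=manip.grab_frame(c);cv2.imwrite(f"pics/{c}0.png",im)
    for q in ("module_board_centre","capacitor_board_centre","jig"):
        for m in manip.masks_of(c,q):
            ys,xs=np.nonzero(m["pixels"]);print(c,q,round(m["conf"],2),m["rect"],xs.mean().round(),ys.mean().round(),len(xs))
s=manip.state();print(s["tcp_pos"],s["tool_rot"],s["time"]);print(R.from_rotvec(s["tool_rot"]).as_matrix().round(3),s["finger_gap"])
E
```

```text
top module_board_centre 0.8 [187.3, 121.0, 274.0, 195.8] 230.0 159.0 3414
top module_board_centre 0.56 [361.8, 146.9, 416.8, 216.2] 389.0 181.0 3917
top module_board_centre 0.56 [184.9, 231.3, 271.1, 323.0] 228.0 277.0 3867
top capacitor_board_centre 0.9 [426.5, 144.8, 487.1, 216.1] 455.0 180.0 3852
top capacitor_board_centre 0.76 [380.2, 308.7, 463.0, 394.9] 423.0 351.0 4248
top jig 0.8 [354.9, 100.4, 491.3, 283.0] 422.0 204.0 15342
side module_board_centre 0.95 [375.1, 273.9, 474.7, 329.3] 425.0 300.0 3920
side module_board_centre 0.9 [358.6, 173.7, 434.1, 221.3] 395.0 195.0 1825
side module_board_centre 0.58 [253.7, 185.2, 328.9, 231.1] 292.0 207.0 1950
side capacitor_board_centre 0.95 [404.3, 331.0, 515.4, 401.7] 456.0 363.0 5557
side capacitor_board_centre 0.59 [181.2, 318.1, 293.7, 413.6] 236.0 366.0 5692
side capacitor_board_centre 0.45 [379.0, 271.1, 476.1, 332.4] 424.0 300.0 3930
side jig 0.89 [309.0, 263.4, 566.3, 426.3] 413.0 347.0 19068
side jig 0.26 [400.1, 328.8, 513.6, 399.2] 456.0 363.0 5560
[ 0.21153149 -0.53461632  0.24517943] [-0.38427903  2.01565281 -2.01509961] 0.4
[[-0.93  -0.     0.368]
 [-0.368  0.    -0.93 ]
 [-0.    -1.    -0.   ]] 0.08499875477507048
```

View pics/top0.png

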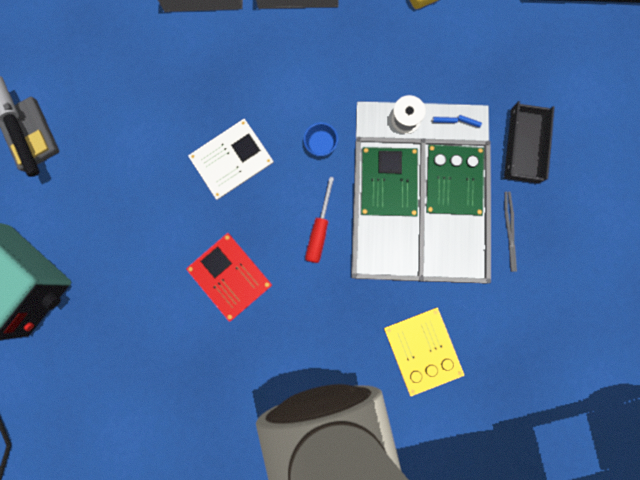

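View pics/side0.png

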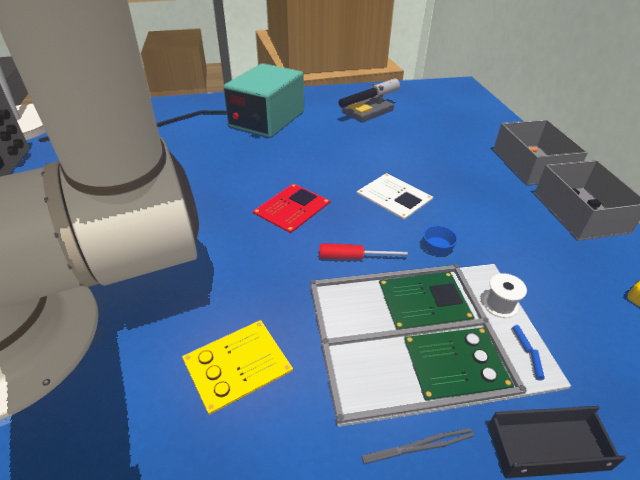

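The top view shows three boards with a square module: green at (389,181) in the jig's left lane, white at (230,159) and red at (228,277). The green capacitor board is at (455,180) and a yellow look-alike at (423,351). By the description I choose the green one at (389,181). Next I check it in a close crop and measure it.

```bash
python3 - <<'E'
from h import *
im=cv2.imread("pics/top0.png")
cv2.imwrite("pics/crop.png",cv2.resize(im[90:295,340:505],None,fx=2.9,fy=2.9,interpolation=cv2.INTER_CUBIC))
def rep(cam,img):
    hsv=cv2.cvtColor(img,cv2.COLOR_BGR2HSV)
    g=((hsv[...,0]>45)&(hsv[...,0]<80)&(hsv[...,1]>100)).astype(np.uint8)
    g=cv2.morphologyEx(g,cv2.MORPH_OPEN,np.ones((3,3)))
    for c in cv2.findContours(g,cv2.RETR_EXTERNAL,cv2.CHAIN_APPROX_NONE)[0]:
        if cv2.contourArea(c)<1500: continue
        w=ray2z(cam,c.reshape(-1,2),0.013)[:,:2]
        r=cv2.minAreaRect((w*1000).astype(np.float32)); print(cam,r,cv2.boundingRect(c))
rep("top",im); rep("side",cv2.imread("pics/side0.png"))
# jig frame outer corners guess (rib tops 16mm)
print(ray2z("top",[[358,140],[488,140],[490,281],[353,278],[422,210]],0.016).round(4))
print(manip.get_calibration("top")["mtx"])
E
```

```text
top ((625.8931884765625, -42.81138229370117), (92.33149719238281, 116.14453125), 88.98463439941406) (362, 148, 55, 67)
top ((628.8515014648438, -155.6011962890625), (93.36952209472656, 117.86892700195312), 87.45366668701172) (427, 146, 56, 69)
side ((627.0255737304688, -156.27731323242188), (96.23296356201172, 119.77969360351562), 87.03556823730469) (407, 329, 102, 69)
side ((624.0936889648438, -42.78152847290039), (96.8392333984375, 119.48682403564453), 88.26129150390625) (382, 273, 88, 55)
[[ 0.6978  0.0105  0.016 ]
 [ 0.698  -0.2143  0.016 ]
 [ 0.455  -0.2093  0.016 ]
 [ 0.4589  0.0193  0.016 ]
 [ 0.5747 -0.0977  0.016 ]]
[[457.28801383   0.         318.80287047]
 [  0.         457.28801383 244.75329236]
 [  0.           0.           1.        ]]
```

View pics/crop.png

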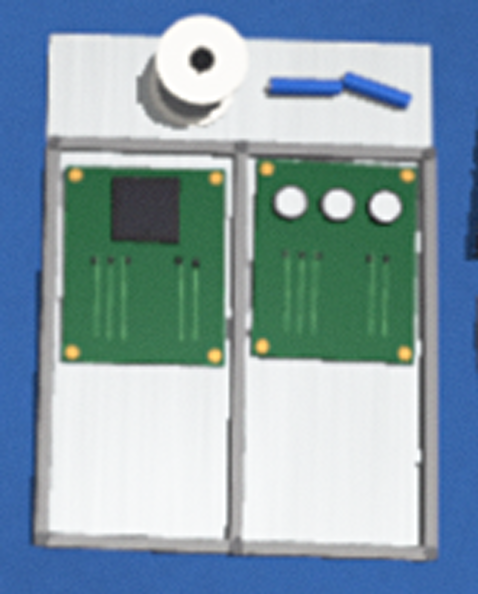

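The crop confirms it: the left-lane green board at crop (145,265) carries the one square module, and the right-lane board carries the three capacitors. The jig is turned about -2°. I align the tool with the jig, shut the fingers and travel at height.

carry_out:
  motion:
    - [[0,0.52,0],[-0.4,0,-0.24],0]
    - [[0,0.52,0],[-0.8,0,-0.48],0]
    - [[0,0.52,0],[-1,0,-0.6],0]
    - [[0,0.52,0],[-1,0,-0.6],0]
    - [[0,0.52,0],[-1,0,-0.6],0]

```text
time: 0.9
tcp_pos: [0.2972, -0.423, 0.2455]
tool_rot: [-0.032, -2.207, 2.208]
contact_force: [-0.5, -0.3, 0.7]
finger_gap: 0.0123
```

```bash
cat > go.py <<'E'
from h import *
import sys
t=np.array([float(a) for a in sys.argv[1:4]])
s=manip.state();M=R.from_rotvec(s["tool_rot"]).as_matrix()
print("t",round(s["time"],2),"tcp",np.round(s["tcp_pos"],4),"F",np.round(s["contact_force"],1),"gap",round(s["finger_gap"],4),"v",np.abs(s["joint_velocities"]).max().round(3))
print("xtool",M[:,0].round(3),"ytool",M[:,1].round(3),"shift units",((M.T@(t-s["tcp_pos"]))/.12).round(3))
E
python3 go.py 0.595 -0.042 0.245
python3 - <<'E'
from h import *
p=lambda a:np.array(a)/2.9+[340,90]
print(ray2z("top",[p([241,150]),p([236,545])],0.016).round(4))
im=cv2.imread("pics/top0.png")
g=cv2.cvtColor(im,cv2.COLOR_BGR2GRAY)
for y in range(225,275,10):print(y,g[y,350:362],g[y,415:428])
print("col380",g[265:290,385])
E
```

```text
t 0.9 tcp [ 0.2972 -0.423   0.2455] F [-0.5 -0.3  0.7] gap 0.0123 v 0.036
xtool [-1.     0.029 -0.   ] ytool [ 0. -0. -1.] shift units [-2.390e+00  3.000e-03 -3.245e+00]
[[ 0.6946 -0.102   0.016 ]
 [ 0.4596 -0.0949  0.016 ]]
225 [ 97  70  51  84 143 165 170 179 207 233 238 239] [239 241 244 241 147 147 170 169 169 204 242 243 240]
235 [ 94  69  70 123 160 172 173 190 230 240 240 240] [243 245 241 163 105 154 174 170 171 208 244 246 244]
245 [ 93  71  86 148 169 173 175 190 231 242 241 241] [245 245 244 162 101 167 178 169 168 202 245 247 245]
255 [ 68  53  85 151 175 174 183 208 234 242 242 244] [245 248 248 157 103 175 181 171 191 226 247 247 246]
265 [ 67  62 115 156 173 173 191 235 242 244 244 244] [245 248 249 160 105 165 178 174 202 246 248 246 246]
col380 [246 247 246 247 247 247 248 249 247 191 154 171 180 173 122  97  90  93
 100  92  95  97  91  95  93]
```

carry_out:
  motion:
    - [[0,0,0],[-0.25,0,-0.33],0]
    - [[0,0,0],[-0.5,0,-0.66],0]
    - [[0,0,0],[-0.72,0,-1],0]
    - [[0,0,0],[-0.72,0,-1],0]

```text
time: 1.3
tcp_pos: [0.389, -0.3027, 0.2457]
tool_rot: [-0.027, -2.21, 2.21]
contact_force: [0.1, -0.3, -0.2]
finger_gap: -0.0001
```

carry_out:
  motion:
    - [[0,0,0],[-0.25,0,-0.33],0]
    - [[0,0,0],[-0.5,0,-0.66],0]
    - [[0,0,0],[-0.72,0,-1],0]
    - [[0,0,0],[-0.72,0,-1],0]

```text
time: 1.7
tcp_pos: [0.4803, -0.182, 0.2456]
tool_rot: [-0.022, -2.214, 2.211]
contact_force: [-0.5, -0.4, -0.7]
finger_gap: -0.0
```

carry_out:
  motion:
    - [[0,0,0],[-0.25,0,-0.33],0]
    - [[0,0,0],[-0.5,0,-0.66],0]
    - [[0,0,0],[-0.72,0,-1],0]
    - [[0,0,0],[-0.72,0,-1],0]
    - [[0,0,0],[-0.72,0,-1],0]

```text
time: 2.2
tcp_pos: [0.5693, -0.0644, 0.2452]
tool_rot: [-0.019, -2.214, 2.212]
contact_force: [-1.2, 0.7, -0.0]
finger_gap: -0.0001
```

```bash
python3 go.py 0.595 -0.043 0.045
```

```text
t 2.2 tcp [ 0.5693 -0.0644  0.2452] F [-1.2  0.7 -0. ] gap -0.0001 v 0.037
xtool [-1.     0.017 -0.   ] ytool [ 0.     0.001 -1.   ] shift units [-0.211  1.668 -0.18 ]
```

carry_out:
  motion:
    - [[0,0.016,0],[-0.21,0.3,-0.18],0]
    - [[0,0.016,0],[-0.21,0.65,-0.18],0]
    - [[0,0.016,0],[-0.21,0.9,-0.18],0]
    - [[0,0.016,0],[-0.21,0.9,-0.18],0]

```text
time: 2.6
tcp_pos: [0.5927, -0.0449, 0.1332]
tool_rot: [-0.027, -2.205, 2.201]
contact_force: [-1.4, 0.1, 0.4]
finger_gap: 0.0002
```

carry_out:
  motion:
    - [[0,0,0],[0,0.3,0],0]
    - [[0,0,0],[0,0.6,0],0]
    - [[0,0,0],[0,0.78,0],0]
    - [[0,0,0],[0,0.78,0],0]

```text
time: 3.0
tcp_pos: [0.5911, -0.0462, 0.0387]
tool_rot: [-0.026, -2.203, 2.198]
contact_force: [0.2, 0.3, 0.4]
finger_gap: -0.0
```

```bash
python3 go.py 0.595 -0.043 0.028; python3 - <<'E'
from h import *
im=manip.grab_frame("side");cv2.imwrite("pics/s1.png",cv2.resize(im[200:440,280:600],None,fx=2.4,fy=2.4))
E
```

```text
t 3.0 tcp [ 0.5911 -0.0462  0.0387] F [0.2 0.3 0.4] gap -0.0 v 0.051
xtool [-0.999  0.032  0.009] ytool [-0.009  0.002 -1.   ] shift units [-0.032  0.089 -0.028]
```

View pics/s1.png

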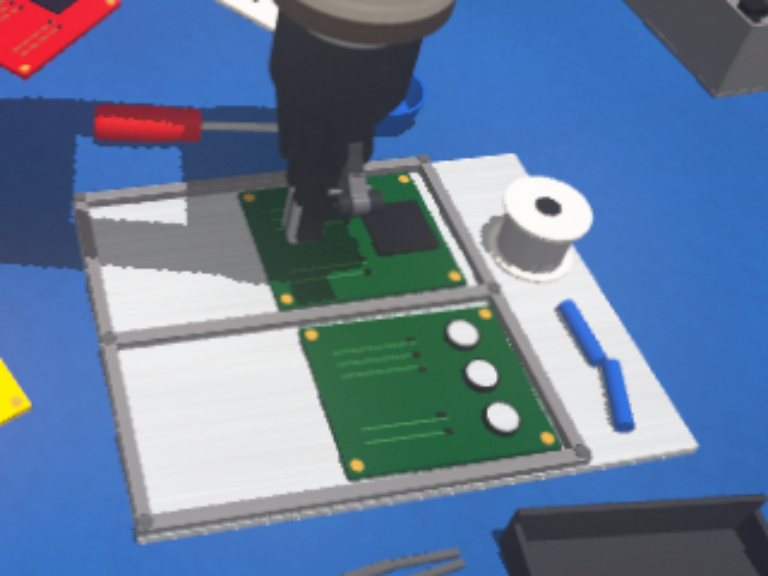

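The shut fingertips (crop ~(305,235)) stand above the near half of the module board, clear of the module. I go down gently.

carry_out:
  motion:
    - [[0,0,0],[-0.03,0.03,-0.03],0]
    - [[0,0,0],[-0.03,0.06,-0.03],0]
    - [[0,0,0],[-0.03,0.085,-0.03],0]
    - [[0,0,0],[-0.03,0.1,-0.03],0]
    - [[0,0,0],[-0.03,0.105,-0.03],0]
    - [[0,0,0],[-0.03,0.105,-0.03],0]

```text
time: 3.65
tcp_pos: [0.5957, -0.0426, 0.028]
tool_rot: [-0.028, -2.204, 2.2]
contact_force: [0.1, 0.0, -0.4]
finger_gap: -0.0001
```

```bash
python3 go.py 0.595 -0.043 0.024
```

```text
t 3.65 tcp [ 0.5957 -0.0426  0.028 ] F [ 0.1  0.  -0.4] gap -0.0001 v 0.002
xtool [-0.999  0.032  0.007] ytool [-0.007  0.002 -1.   ] shift units [0.006 0.034 0.004]
```

carry_out:
  motion:
    - [[0,0,0],[0,0.015,0],0]
    - [[0,0,0],[0,0.025,0],0]
    - [[0,0,0],[0,0.033,0],0]
    - [[0,0,0],[0,0.033,0],0]

```text
time: 4.05
tcp_pos: [0.5966, -0.0428, 0.0269]
tool_rot: [-0.031, -2.204, 2.202]
contact_force: [-12.5, 1.6, 37.6]
finger_gap: -0.0002
```

Contact is made at 37 N. I pull the first half while holding about 30 N.

carry_out:
  motion:
    - [[0,0,0],[0.05,0.022,0],0]
    - [[0,0,0],[0.11,0.022,0],0]
    - [[0,0,0],[0.17,0.023,0],0]
    - [[0,0,0],[0.23,0.023,0],0]
    - [[0,0,0],[0.29,0.024,0],0]
    - [[0,0,0],[0.35,0.024,0],0]
    - [[0,0,0],[0.4,0.025,0],0]
    - [[0,0,0],[0.4,0.025,0],0]

```text
time: 4.85
tcp_pos: [0.5507, -0.0417, 0.0269]
tool_rot: [-0.038, -2.206, 2.207]
contact_force: [-0.3, 0.4, 29.6]
finger_gap: -0.0005
```

```bash
cat > b.py <<'E'
from h import *
import sys
for cam in ("top","side"):
    img=manip.grab_frame(cam)
    if cam=="side":cv2.imwrite(f"pics/{sys.argv[1]}.png",cv2.resize(img[200:440,280:600],None,fx=2.4,fy=2.4))
    hsv=cv2.cvtColor(img,cv2.COLOR_BGR2HSV)
    g=((hsv[...,0]>45)&(hsv[...,0]<80)&(hsv[...,1]>100)).astype(np.uint8)
    for c in cv2.findContours(g,cv2.RETR_EXTERNAL,cv2.CHAIN_APPROX_NONE)[0]:
        if cv2.contourArea(c)<300: continue
        w=ray2z(cam,c.reshape(-1,2),0.013)[:,:2]*1000
        r=cv2.minAreaRect(w.astype(np.float32)); print(cam,np.round(r[0],1),np.round(r[1],1),round(r[2],1),"xmin/max",w[:,0].min().round(1),w[:,0].max().round(1))
E
python3 b.py s2; python3 go.py 0.496 -0.04 0.025
```

```text
side [ 627.  -156.3] [ 96.2 119.8] 87.0 xmin/max 565.0 688.3
side [579.5 -41.7] [ 96.2 119.1] 88.3 xmin/max 518.9 639.4
t 4.95 tcp [ 0.5507 -0.0417  0.0269] F [-1.5 -0.4 30.6] gap 0.0004 v 0.004
xtool [-0.999  0.032 -0.002] ytool [ 0.002 -0.    -1.   ] shift units [0.456 0.015 0.   ]
```

View pics/s2.png

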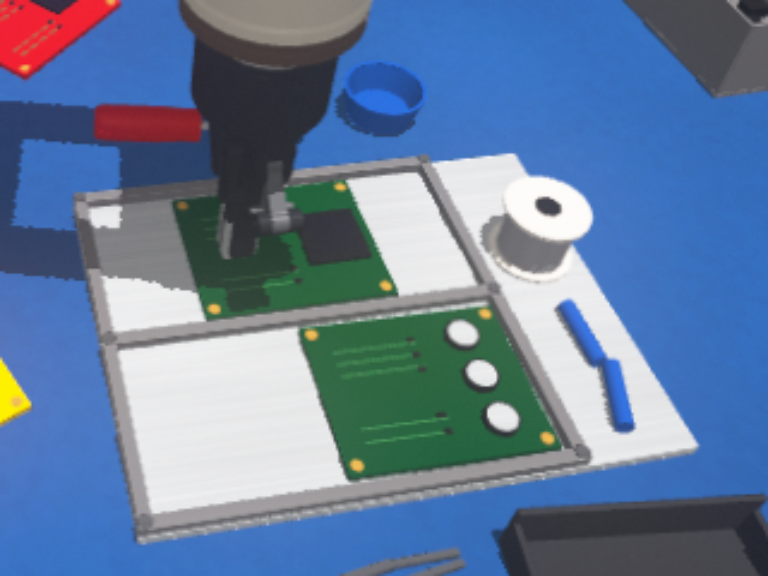

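The board slides with the finger (about 45 mm) and stays flat in its lane; the other board has not moved. About 57 mm remain.

carry_out:
  motion:
    - [[0,0,0],[0.06,0.022,0],0]
    - [[0,0,0],[0.12,0.022,0],0]
    - [[0,0,0],[0.18,0.022,0],0]
    - [[0,0,0],[0.24,0.022,0],0]
    - [[0,0,0],[0.3,0.022,0],0]
    - [[0,0,0],[0.35,0.022,0],0]
    - [[0,0,0],[0.4,0.022,0],0]
    - [[0,0,0],[0.42,0.022,0],0]
    - [[0,0,0],[0.42,0.022,0],0]

```text
time: 5.85
tcp_pos: [0.5029, -0.0407, 0.0269]
tool_rot: [-0.045, -2.208, 2.211]
contact_force: [3.7, -0.4, 28.3]
finger_gap: -0.0
```

```bash
python3 b.py s3; python3 go.py 0.492 -0.04 0.025
```

```text
top [ 656.8 -157.4] [94.5 61.4] 85.3 xmin/max 622.6 689.7
side [ 627.  -156.5] [ 96.2 119.8] 87.1 xmin/max 565.0 688.3
side [531.4 -40.6] [ 95.6 118.8] 88.5 xmin/max 471.2 591.5
t 5.95 tcp [ 0.5029 -0.0407  0.0269] F [ 2.4  0.7 29.1] gap 0.0001 v 0.002
xtool [-0.999  0.032 -0.008] ytool [ 0.008 -0.002 -1.   ] shift units [ 0.091  0.015 -0.003]
```

carry_out:
  motion:
    - [[0,0,0],[0.03,0.021,0],0]
    - [[0,0,0],[0.05,0.021,0],0]
    - [[0,0,0],[0.07,0.021,0],0]
    - [[0,0,0],[0.09,0.021,0],0]
    - [[0,0,0],[0.1,0.021,0],0]
    - [[0,0,0],[0.1,0.021,0],0]

```text
time: 6.55
tcp_pos: [0.4939, -0.041, 0.027]
tool_rot: [-0.053, -2.21, 2.217]
contact_force: [7.6, -0.6, 23.0]
finger_gap: -0.0003
```

```bash
python3 b.py s4; python3 go.py 0.492 -0.04 0.025
```

```text
top [ 647.  -156.7] [94.6 80.9] 85.3 xmin/max 603.3 689.7
side [ 627.1 -156.4] [ 96.  119.7] 87.1 xmin/max 565.0 688.3
side [523.6 -41. ] [ 94.9 117.9] 88.2 xmin/max 463.5 583.2
t 6.65 tcp [ 0.494 -0.041  0.027] F [ 7.   0.6 23.8] gap -0.0 v 0.002
xtool [-0.999  0.032 -0.016] ytool [ 0.016 -0.003 -1.   ] shift units [ 0.017  0.016 -0.007]
```

View pics/s4.png

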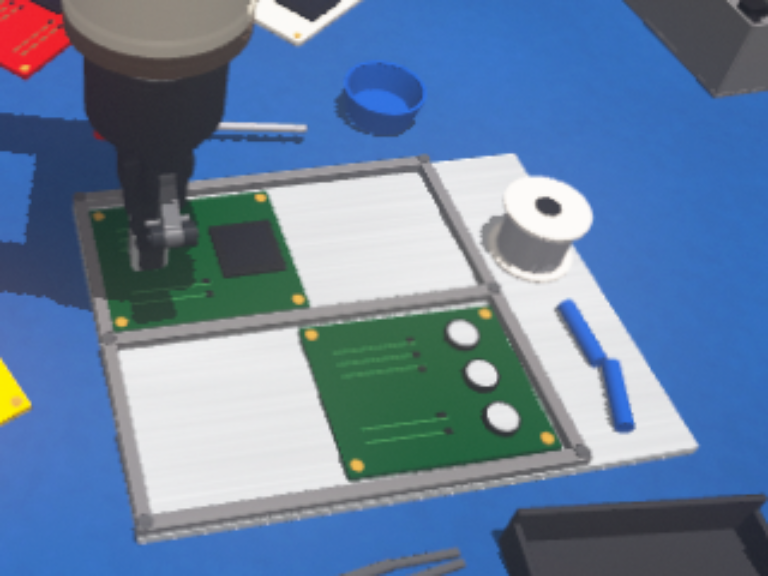

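The board's near edge (crop ~(95,260)) is against the stop bar, and the pull force rose to 7 N with the tool held short, as expected at the stop. I lift off.

carry_out:
  motion:
    - [[0,0,0],[0,-0.03,0],0]
    - [[0,0,0],[0,-0.1,0],0]
    - [[0,0,0],[0,-0.4,0],0]
    - [[0,0,0],[0,-0.7,0],0]
    - [[0,0,0],[0,-1,0],0]
    - [[0,0,0],[0,-1,0],0]

```text
time: 7.25
tcp_pos: [0.4936, -0.0409, 0.1518]
tool_rot: [-0.06, -2.211, 2.221]
contact_force: [0.2, -0.5, -0.4]
finger_gap: -0.0001
```

```bash
python3 b.py s5; python3 go.py 0.492 -0.04 0.15
```

```text
side [ 627.  -156.5] [ 96.2 119.8] 87.1 xmin/max 565.0 688.3
side [523.5 -41. ] [ 94.8 118. ] 88.3 xmin/max 463.5 583.2
t 7.35 tcp [ 0.4921 -0.0406  0.1475] F [-0.4 -0.3 -0.1] gap -0.0001 v 0.029
xtool [-0.999  0.032 -0.017] ytool [ 0.017 -0.004 -1.   ] shift units [ 0.    -0.021 -0.005]
```

View pics/s5.png

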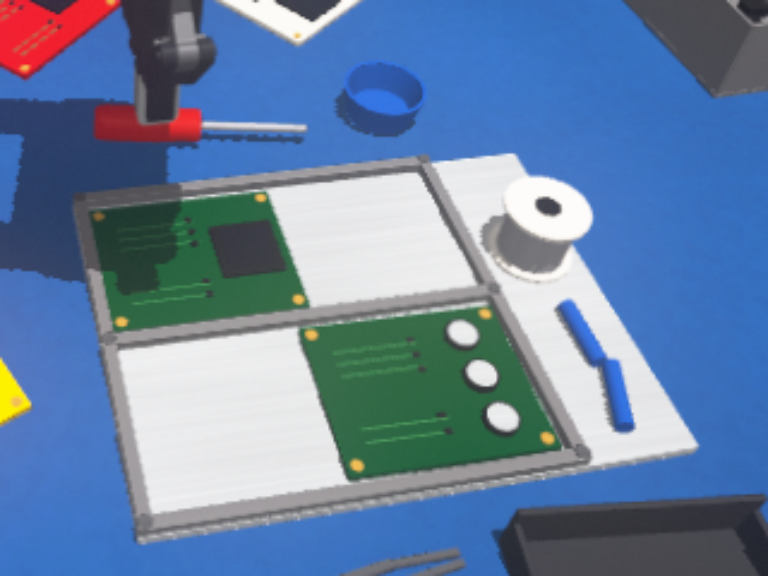

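The board lies flat at the stop bar, the other board has not moved, and the gripper is clear. I hand in.

```bash
python3 -c "
from cell import manip
print(manip.job_done())"
```

```text
the job is handed in; nothing more can be done
None
```

The green board with the square module is drawn along the left lane and rests against the stop bar. I pressed on its bare near half with shut fingers, at about 24–30 N during the pull and 38 N at first contact. I then lifted straight off and handed in at about 7.4 s; the hand-in reports no verdict.

**Last checks:**
- **Board travel:** the side camera shows the board moved about 101 mm, in line with the lane. Its near edge is at world x ≈ 0.464 m, against a stop face I estimate at ≈ 0.462 m.
- **Stop contact:** at the end the pull force rose to 7 N and the tool stopped about 3 mm short of its target, as expected against the stop.
- **Other board:** it is unchanged to within 0.3 mm.
- **Robot:** it stands clear of everything, with contact force near zero.

**Not confirmed:** the arm hid the module board from the top camera at the end, so its final position rests on the side camera alone. No check disagreed.

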